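Run the control check on the bench reader

ROBOT

A 6-joint arm with a two-finger parallel gripper is mounted at the origin on a cart in front of the work surface, level with it; the furniture and walls round the work are solid. World frame = base frame: x ahead of the robot, y to its left, z up, the work surface at z = 0. Lengths are in m, angles in degrees, forces in N, time in s.
With the tool pointing down it reaches from about 0.275 to 0.725 m from the base axis. Payload 15.9 kg.
Tool frame: the origin (TCP) lies midway between the tips of the shut fingers; the grasp point (between the pads) lies 19 mm behind it; z points along the fingers, y is the line along which they close (so a half turn about z gives the same grasp; the last joint's range is limited). The gripper opens to 85 mm and grips with 20 to 120 N. Pads are 22 mm wide; open, the fingers measure 114 mm over their backs; the gripper's body (76 mm by 85 mm) begins 54 mm behind the grasp point. The pads swing forward as they close: fully open they stand 13 mm farther back than shut.
Start: joints at [68.01, 12.198, -1.971, 75.831, 0, 90], TCP at [0.187, 0.464, 0.231] pointing down, gripper open.
Joint ranges: [-170.91, 170.91], [-42.67, 98.43], [-65.05, 77.54], [-120.47, 116.71], [-90, 82.35], [-180, 180]. Speed limits (degrees/s): [108.29, 108.29, 136.94, 147.25, 180, 180].

INTERFACE

Orientations are given as [roll, pitch, yaw] about the fixed x, y, z axes, in that order (R = Rz(yaw) Ry(pitch) Rx(roll)).
In Python, from bench import r, ik, vision, workorder gives the robot as it stands. The module is installed in compiled form; this text tells all that it offers. Calls block until the motion is done:
- r.reach(position, orientation): joint-space move of the TCP to a pose.
- r.move_l(position, ori=None, speed=0.15, contact_N=None): straight line of the TCP; ori=None keeps the orientation; speed is the mean speed in m/s. With contact_N (N) it stops when the force on the tool has changed by that much, and returns True; else False.
- r.move_joints(angles): joint-space move.
- r.move_gripper(opening, f_grip=None): finger opening in m; f_grip is the grip in N (None keeps the last); returns when the fingers have stopped.
- r.sleep(seconds).
- ik(position, orientation): joint angles nearest the present ones, or None.
- r.read_state(): the state.
- vision.read_camera(name): name is "scene" or "top" or "wrist"; returns the picture (400x640x3 uint8, red, green, blue); there is no depth.
- vision.get_calibration(name): a dict with "fx", "fy", "cx", "cy" (pixels), "k1" (the pictures are not rectified: a ray, as slopes to the right and down, at radius r is drawn at 1 + k1 r^2 times it, then the intrinsics apply), "eye" and "attitude" of the camera in the world; the wrist camera has in their place "tool_from_camera" (4x4, takes a point from camera to tool coordinates, whose origin is the TCP and whose axes are the flange's). Camera axes: x right, y down, z forward; pixel columns grow to the right and rows downward; lengths in m; the calibration is good to about 2 mm. A picture is of the moment at which its call begins: read the wrist's pose just before it. get_calibration takes no time and is no camera call.
A pose or a line that the arm cannot do raises r.MotionError and nothing moves.
- workorder.close_job(): hands the job in; it is judged then, once.
The state is a dict: "clock": time; "joint_pos": joint angles; "joint_vel": joint speeds; "effort": joint torques, N m; "eef_pos": TCP position; "orientation": TCP orientation; "ft_force": force on the tool from outside, world axes, zero at the start; "torque": the same for the moment, N m; "grip_width": finger opening in m; "gripper_force": force on a finger pad.
Only numpy, scipy, OpenCV 4.12 (cv2) and the standard library are available. Lean on these libraries where they do the work, as an engineer would, in place of code of your own. Each camera call takes 0.05 s, during which the arm holds its last target. There are 200 camera calls.

TASK

Run the control check on the bench reader: take the control rod (short, fat cap) out of the rack, push it gently all the way down into the reader's glass vial and let go of it. Then take the stylus (long, slim handle) from the rack, reach its tip down through the small round aperture in the reader's top and hold the recessed button under it down for about two seconds without forcing it; finish with the stylus still in the gripper and the button still held down, the rod still in the vial. Press the button with nothing but the stylus and leave the other things on the desk alone.

Things in the scene. Friction and masses are not known exactly. Their poses are not given: they have to be found in the camera images.
- reader: White bench reader, fixed, 112 (its x) x 150 (its y) x 60 mm high, dark display in the middle of its top (3 mm proud). Origin: centre of its underside; z up; at yaw 0 its y points to the robot's left. A glass vial stands in a collar near its +y end, the button aperture is near its -y end, 80 mm from the vial.
- vial_mouth (a point): Centre of the open mouth of the glass vial, level with its rim, 84 mm above the desk (24 mm above the reader's top). The neck is 14.8 mm wide outside, its opening 9.2 mm wide at the narrowest; the vial is open 49 mm deep below the rim. z up.
- aperture (a point): Centre of the mouth of the button aperture, level with the top of its 21 mm wide grey bezel, 62.5 mm above the desk. The hole runs straight down, 12 mm wide. z up.
- button_top (a point): Centre of the flat top of the recessed button (9.2 mm wide), straight below the aperture; unpressed it is 46 mm above the desk, 16.5 mm below the bezel's top. It moves down with the button.
- check_button (a joint): Travel of the recessed button in m: 0 = up, 0.006 = fully down on its stop. A spring pushes it back up: about 1.5 N to start, 3.5 N at 4 mm, 4.5 N fully down. It counts as held down beyond 0.004.
- rack: Small aluminium rack fixed to the desk, 60 (its x) x 140 (its y) mm foot, its top 58 mm above the desk. Two upright 10 mm holes, 80 mm apart along its y, at y = +40 and -40 mm, hold the control rod and the stylus, in either order. Its y runs roughly towards the robot. Origin: centre of its underside; z up.
- control_rod: Control rod in the rack, 30 g: round steel shaft 5 mm thick, tapered end, z = 0 to 42 mm; white flange 18 mm wide, z = 42 to 46; white ribbed round cap 16 mm wide, z = 46 to 82. Origin: lower end of the shaft; z points up to the cap. The flange's underside rests on the rack's top, and on the vial's rim when fully in.
- stylus: Stylus in the rack, 35 g: round steel tip 5 mm thick, z = 0 to 45 mm; black flange 18 mm wide, z = 45 to 48; slim black round handle 12 mm wide, z = 48 to 105. Origin: lower end of the tip; z points up to the handle. In the rack its flange rests on the rack's top.
- contact_lens_case: Bystander: contact lens case with two screw caps, 30x68x19 mm, in front of the reader. Origin: centre of its underside.
- eye_drops: Bystander: small upright bottle, 22 mm wide, 58 mm high, behind the rack. Origin: centre of its underside.
- patch_carton: Bystander: small white carton, 95x68x35 mm, at the back left. Origin: centre of its underside.
- binder_clip: Bystander: black binder clip, 16x25x35 mm, to the left of the rack. Origin: centre of its underside.

How it is judged (in metres and radians):
On the way, in this order (a step that is already met when the one before it is completed fails the run):
1. the control rod stands fully down in the vial and is let go (z of control_rod in the frame of vial_mouth below -0.038 m and horizontal distance between control_rod and vial_mouth below 0.006 m and angle between control_rod's own z axis and vertical below 0.12 rad and contact force between the fingers and control_rod below 0.1 N), for 0.2 s.
2. the stylus, held in the gripper, holds the recessed button down for 1.5 s (value of joint check_button above 0.004 m and contact force between stylus and reader above 1 N and distance between stylus and button_top below 0.006 m and angle between stylus's own z axis and vertical below 0.25 rad and contact force between the fingers and stylus above 1 N), for 1.5 s.
At the end, for the whole second after the job is handed in: Gripper holds the stylus within 0.25 rad of upright, its tip within 6 mm of the button's middle, pressing over 1 N; button down over 4 of 6 mm. The rod stands in the vial, not held: tip over 38 mm below the rim, within 6 mm of its axis, tilt under 0.12 rad (all of step 1 and all of step 2); the arm keeps its last pose, push and grip.
It fails at once if the stylus presses on the reader with more than 25 N (contact force between stylus and reader above 25 N).
It fails at once if the control rod presses on the reader or its vial with more than 25 N (contact force between control_rod and reader above 25 N).
It fails at once if the button is pressed by something else than the stylus (value of joint check_button above 0.002 m and distance between stylus and button_top above 0.012 m).
It fails at once if a bystander (contact lens case, eye-drop bottle, carton or binder clip) is moved more than 3 cm (distance of any of contact_lens_case, eye_drops, patch_carton, binder_clip from where it was at the start of the episode above 0.03 m).
It also fails if it takes over 70 s, if anything falls off the work surface, if the arm or the gripper's body presses on something with over 40 N, if the wrist force passes 120 N, or if a joint passes its speed limit or range.

## Working session

There is one attempt and no reset: what is moved stays moved. The work goes in short steps, each a Python script; the robot and the scene stay as the last script left them, time stands still between calls to the robot, and variables do not carry over. Pictures are saved under pics/ and viewed, at most 10 in all, crops included, and the job is handed in when it is done.

```bash
mkdir -p pics; python3 - <<'E'
from bench import r, ik, vision, workorder
import cv2
for n in ("scene","top"):
    im=vision.read_camera(n); cv2.imwrite(f"pics/{n}0.png",im[:,:,::-1]); print(n,vision.get_calibration(n))
print(vision.get_calibration("wrist")); print(r.read_state())
E
```

```text
scene {'fx': 474.6569786578247, 'fy': 474.6569786578247, 'cx': 317.42401694278175, 'cy': 198.54598790396537, 'k1': 0.004488324643735309, 'eye': array([0.15493667, 1.08106046, 0.4787044 ]), 'attitude': array([-115.27535259,   -1.53794981, -150.79128867])}
top {'fx': 366.35024268244166, 'fy': 366.35024268244166, 'cx': 319.54309574143446, 'cy': 201.2703402646825, 'k1': -0.015501731182415792, 'eye': array([0.44363568, 0.33957714, 0.92624938]), 'attitude': array([-172.18300762,   -0.87577116,  -91.71301052])}
{'fx': 277.4347143078457, 'fy': 277.4347143078457, 'cx': 319.30154995596513, 'cy': 201.27190063097288, 'k1': -0.016266924605809217, 'tool_from_camera': array([[ 1.37817781e-03, -9.53487490e-01, -3.01429438e-01,
         7.65236081e-02],
       [ 9.99999032e-01,  1.25613172e-03,  5.98715888e-04,
         5.77386962e-04],
       [-1.92233030e-04, -3.01429972e-01,  9.53488298e-01,
        -1.43122295e-01],
       [ 0.00000000e+00,  0.00000000e+00,  0.00000000e+00,
         1.00000000e+00]])}
{'clock': 0.1, 'joint_pos': array([ 6.80104777e+01,  1.22240629e+01, -2.00481681e+00,  7.58304255e+01,
        4.28176077e-04,  9.00003309e+01]), 'joint_vel': array([-0.05520955, -0.12858449,  0.07623513,  0.01517893,  0.05171482,
       -0.00757862]), 'effort': array([-2.71179288e-04, -6.87241530e+01,  4.87809348e+01,  1.21309032e-02,
       -8.44046122e-05, -1.33304124e-05]), 'eef_pos': array([0.18710258, 0.46334536, 0.23084632]), 'orientation': array([-1.79940695e+02, -4.27833346e-04,  1.58010146e+02]), 'ft_force': array([-0.85444263, -0.40123922,  0.16096905]), 'torque': array([-0.05643412,  0.04037268,  0.019161  ]), 'gripper_force': 0.0, 'grip_width': 0.0853953867112475}
```

View pics/top0.png

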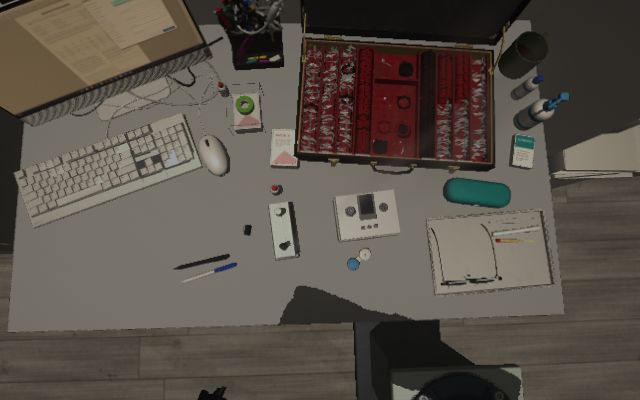

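View pics/scene0.png

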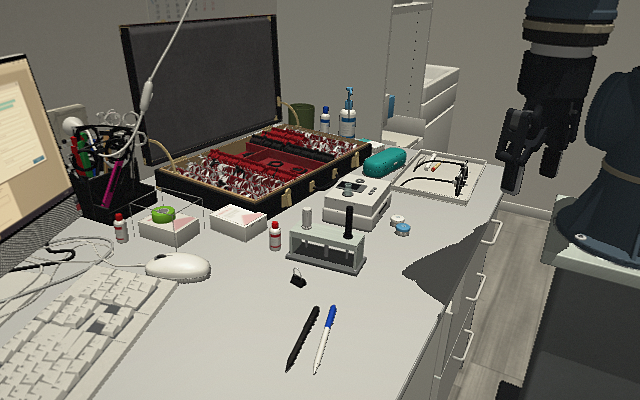

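The top view shows the rack at about (285,230), with the white rod cap at (281,210) and the black stylus at (285,245). The reader is at (367,215), with the vial at (350,211) and the aperture at (383,207). The scene view confirms the rod is the far one and the stylus the near one. I'll get rough positions from these and then look closer with the wrist camera.

```bash
cat > h.py <<'E'
from bench import r, ik, vision, workorder
import cv2, numpy as np
from scipy.spatial.transform import Rotation as Ro
def rot(o): return Ro.from_euler('xyz',o,degrees=True).as_matrix()
def cam(n):
    c=vision.get_calibration(n)
    if n=="wrist":
        s=r.read_state(); R=rot(s['orientation']); T=c['tool_from_camera']
        return c, R@T[:3,:3], R@T[:3,3]+s['eef_pos']
    return c, rot(c['attitude']), np.array(c['eye'])
def shot(n,f):
    C=cam(n); im=vision.read_camera(n)[:,:,::-1].copy(); cv2.imwrite(f"pics/{f}.png",im); return C,im
def ray(C,uv):
    c,R,e=C; K=np.array([[c['fx'],0,c['cx']],[0,c['fy'],c['cy']],[0,0,1]])
    p=cv2.undistortPoints(np.array([[uv]],float),K,np.array([c['k1'],0,0,0,0]))[0,0]
    d=R@np.array([p[0],p[1],1]); return e,d/np.linalg.norm(d)
def onz(C,uv,z):
    e,d=ray(C,uv); return e+d*(z-e[2])/d[2]
def proj(C,P):
    c,R,e=C; q=R.T@(np.asarray(P,float)-e); x=q[:2]/q[2]; x=x*(1+c['k1']*(x@x))
    return np.array([c['fx']*x[0]+c['cx'],c['fy']*x[1]+c['cy']])
E
python3 - <<'E'
from h import *
C=cam("top")
for n,uv,z in [("rod",(281,210),.098),("sty",(285,244),.118),("rackc",(285,230),.058),("vial",(350,211),.084),("ap",(383,207),.0625)]:
    print(n,onz(C,uv,z).round(3))
im=cv2.imread("pics/top0.png")[165:285,220:420]
cv2.imwrite("pics/crop.png",cv2.resize(im,None,fx=4,fy=4,interpolation=cv2.INTER_CUBIC))
E
```

```text
rod [0.539 0.412 0.098]
sty [0.462 0.402 0.118]
rackc [0.496 0.406 0.058]
vial [0.534 0.253 0.084]
ap [0.544 0.172 0.062]
```

View pics/crop.png

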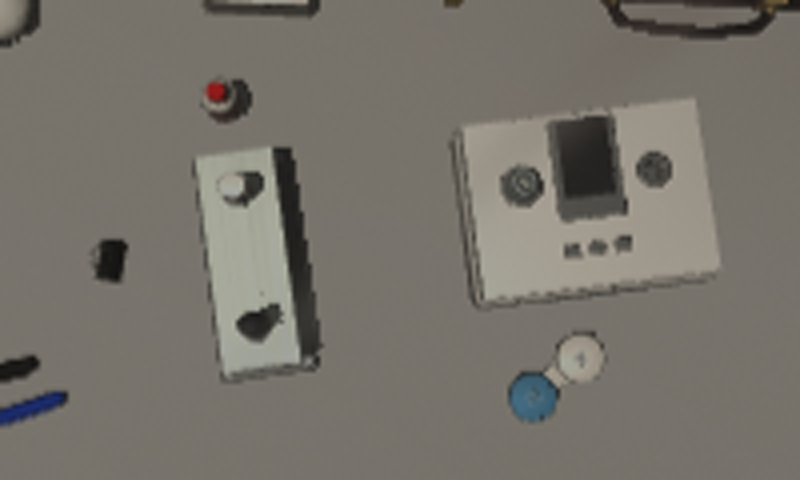

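The crop puts the rod cap at about (278,212), the stylus at about (284,245), the vial at about (350,211) and the aperture at about (383,207). Next I'll view all four from the same height above each one with the tool orientation fixed, so camera bias cancels.

```bash
python3 - <<'E'
from h import *
O=[180,0,0]
tiles=[]
for n,x,y,z in [("rod",.537,.415,.098),("sty",.462,.402,.118),("vial",.534,.253,.084),("ap",.544,.172,.0625)]:
    r.reach([x,y,z+.12],O); r.sleep(.3)
    C,im=shot("wrist","w_"+n); np.save(f"{n}.npy",np.array([*C[1].ravel(),*C[2]])); p=proj(C,[x,y,z]); print(n,p,r.read_state()['joint_pos'].round(0),C[2].round(4))
    u,v=p.astype(int); tiles.append(cv2.resize(im[max(v-75,0):v+75,u-100:u+100][:150,:200],(400,300),interpolation=cv2.INTER_CUBIC)); print("tile origin",u-100,v-75)
cv2.imwrite("pics/tiles.png",np.vstack([np.hstack(tiles[:2]),np.hstack(tiles[2:])]))
E
```

```text
rod [319.59735752 196.11244564] [  38.   35.   31.   85.   -0. -142.] [0.6147 0.4154 0.3612]
tile origin 219 121
sty [319.41571483 196.78823873] [  41.   26.   19.   82.    0. -139.] [0.5403 0.4023 0.3804]
tile origin 219 121
vial [320.45574851 195.99455526] [  25.   23.   10.   76.    0. -155.] [0.6115 0.2543 0.3473]
tile origin 220 120
ap [320.40096572 196.15072274] [  18.   21.    3.   72.    0. -162.] [0.6217 0.1732 0.3258]
tile origin 220 121
```

View pics/tiles.png

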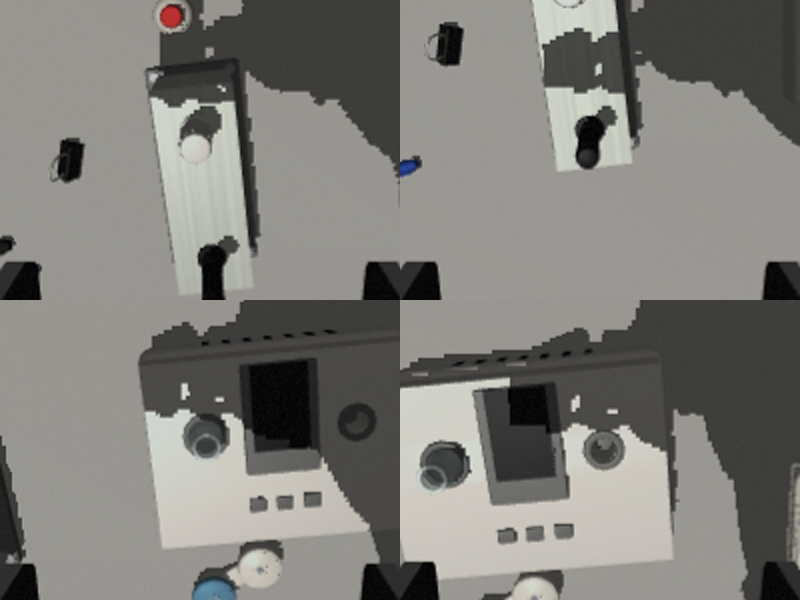

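The tiles show the cap top at about (317,195.5), the stylus top at about (313,199.5), the vial mouth ring at about (323,193) and the bezel at about (321.5,196). I'll refine these with circle fits.

```bash
cat > fit.py <<'E'
from h import *
def fit(im,C,uv,rad,z):
    x0,y0=int(uv[0])-24,int(uv[1])-24
    g=cv2.resize(cv2.cvtColor(im[y0:y0+48,x0:x0+48],cv2.COLOR_BGR2GRAY),None,fx=8,fy=8,interpolation=cv2.INTER_CUBIC)
    g=cv2.createCLAHE(3,(4,4)).apply(g)
    c=cv2.HoughCircles(g,cv2.HOUGH_GRADIENT_ALT,1,8,param1=100,param2=.5,minRadius=int(rad*8*.8),maxRadius=int(rad*8*1.2))
    out=cv2.cvtColor(g,cv2.COLOR_GRAY2BGR); best=None
    if c is not None:
        for k in c[0][:4]:
            p=((k[0]+.5)/8-.5+x0,(k[1]+.5)/8-.5+y0); print("   ",np.round(p,2),"r",k[2]/8,onz(C,p,z).round(4))
        k=c[0][0]; cv2.circle(out,(int(k[0]),int(k[1])),int(k[2]),(0,0,255),1)
    return out
E
python3 - <<'E'
from fit import *
c=vision.get_calibration("wrist"); T=[]
for n,uv,R,z in [("rod",(317,195.5),8,.098),("sty",(313,199.5),6,.118),("vial",(323,193),7.4,.084),("ap",(321.5,196),10.5,.0625)]:
    a=np.load(n+".npy"); C=(c,a[:9].reshape(3,3),a[9:]); print(n,onz(C,uv,z).round(4))
    d=(C[2][2]-z)/.95*1.0
    T.append(fit(cv2.imread(f"pics/w_{n}.png"),C,uv,R*.277/d,z))
cv2.imwrite("pics/f.png",cv2.resize(np.vstack([np.hstack(T[:2]),np.hstack(T[2:])]),(600,600)))
E
```

```text
rod [0.5376 0.4176 0.098 ]
    [328.44 179.31] r 7.272266 [0.554  0.4064 0.098 ]
    [316.94 194.69] r 8.120357 [0.5385 0.4176 0.098 ]
    [315.06 194.31] r 8.005318 [0.5388 0.4195 0.098 ]
    [318.56 208.69] r 8.567383 [0.5238 0.416  0.098 ]
sty [0.4592 0.4083 0.118 ]
    [314.94 185.69] r 6.197177 [0.4733 0.4064 0.118 ]
    [323.19 192.69] r 5.895693 [0.4662 0.3983 0.118 ]
    [323.31 194.31] r 6.1786914 [0.4645 0.3982 0.118 ]
    [312.56 198.81] r 5.415133 [0.4599 0.4088 0.118 ]
vial [0.5371 0.2505 0.084 ]
    [319.94 188.94] r 8.070817 [0.5412 0.2535 0.084 ]
    [321.69 189.69] r 7.4733863 [0.5405 0.2518 0.084 ]
    [322.31 188.06] r 8.143812 [0.5421 0.2512 0.084 ]
    [334.44 185.06] r 7.8224525 [0.5452 0.2394 0.084 ]
ap [0.5442 0.1709 0.0625]
    [322.44 194.56] r 11.218382 [0.5456 0.17   0.0625]
    [323.44 195.81] r 9.2212715 [0.5444 0.169  0.0625]
    [321.19 196.19] r 9.818441 [0.544  0.1712 0.0625]
    [308.31 193.06] r 9.485134 [0.5471 0.1839 0.0625]
```

View pics/f.png

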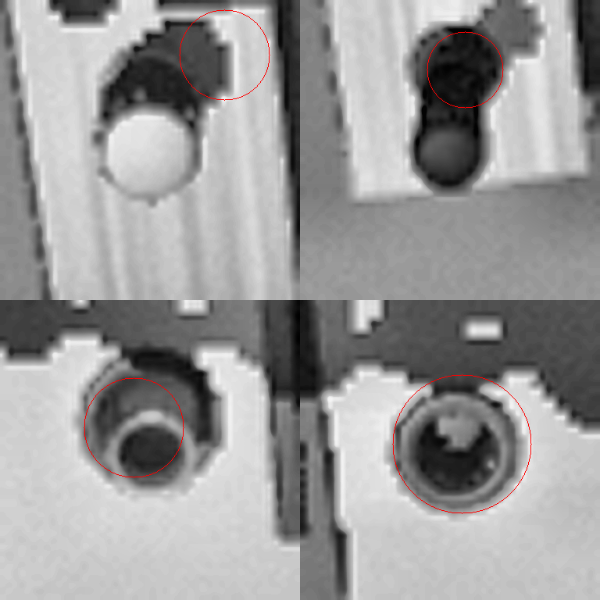

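The overlay's own circles were mis-picked, but the discs are clear when read directly. Rod is at (316.4,195.1), stylus at (312.2,199.0), vial mouth at (322.7,192.2) and aperture at (321.7,195.2). I'll check these against the known 80 mm spacings.

```bash
python3 - <<'E'
from h import *
c=vision.get_calibration("wrist"); P={}
for n,uv,z in [("rod",(316.4,195.1),.098),("sty",(312.2,199.0),.118),("vial",(322.7,192.2),.084),("ap",(321.7,195.2),.0625)]:
    a=np.load(n+".npy"); P[n]=onz((c,a[:9].reshape(3,3),a[9:]),uv,z); print(n,P[n].round(4))
for a,b in (("rod","sty"),("vial","ap")): d=P[a]-P[b]; print(np.hypot(d[0],d[1]),np.degrees(np.arctan2(d[1],d[0])))
s=r.read_state(); print(s['eef_pos'],s['orientation'],s['clock'])
E
```

```text
rod [0.538  0.4182 0.098 ]
sty [0.4597 0.4091 0.118 ]
vial [0.5379 0.2508 0.084 ]
ap [0.545  0.1707 0.0625]
0.07884390504559363 6.571699418350612
0.08039751503671376 95.05333227156953
[0.54401447 0.17271917 0.18260332] [-1.79992621e+02 -1.46390474e-02  6.14518134e-02] 6.4333
```

The spacings agree (78.8 mm and 80.4 mm). Grasping the rod.

```bash
python3 - <<'E'
from h import *
O=[180,0,0]
r.move_gripper(.045,f_grip=30)
r.reach([.538,.4182,.16],O)
r.move_l([.538,.4182,.0655],speed=.08)
s=r.read_state(); print(s['eef_pos'],s['ft_force'])
r.move_gripper(0.0,f_grip=30); s=r.read_state(); print(s['grip_width'],s['gripper_force'],s['eef_pos'],s['ft_force'])
r.move_l([.538,.4182,.165],speed=.08); r.sleep(.3)
C,im=shot("wrist","held"); s=r.read_state(); print(s['grip_width'],s['gripper_force'],s['eef_pos'],s['orientation'],s['ft_force'],s['clock'])
capz=s['eef_pos'][2]+.098-.0655; p=proj(C,[*s['eef_pos'][:2],capz]); print("expected cap px",p)
u,v=p.astype(int)
cv2.imwrite("pics/heldc.png",np.hstack([im,cv2.resize(im[v-50:v+50,u-40:u+40],(160*2,400),interpolation=cv2.INTER_CUBIC)])[:,160:])
print(u-40,v-50)
E
```

```text
[0.53828602 0.41842087 0.06610782] [0.1626501  0.91099218 0.57166062]
0.015045991173807984 29.22193855047226 [0.53818693 0.41830956 0.06592972] [-1.73210405 -1.04732415  4.37769153]
0.015243642102227754 29.206750988960266 [0.53793551 0.41818911 0.16489187] [1.79993494e+02 7.53783975e-03 2.57327281e-03] [-0.16730613  0.10212901 -0.44889824] 11.325
expected cap px [319.79976953 289.11391589]
279 239
```

View pics/heldc.png

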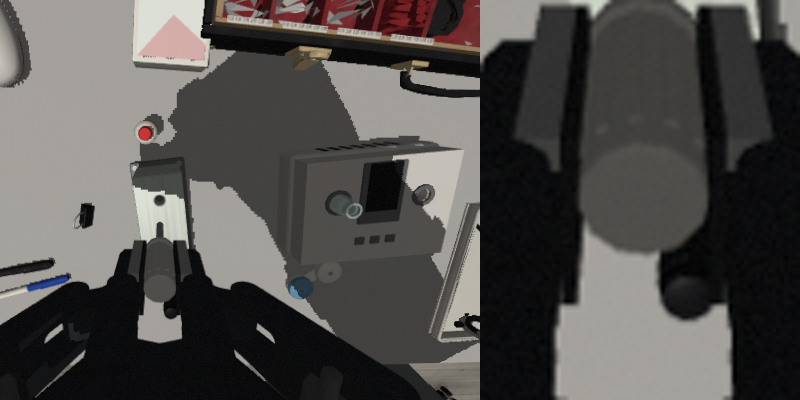

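The cap is seen centred in the fingers, at about (319.8,288) in the image against an expected (319.8,289), so the lateral bias is negligible. Inserting gently with contact detection.

```bash
python3 - <<'E'
from h import *
O=[180,0,0]; x,y=.5379,.2508
r.reach([x,y,.165],O); r.sleep(.2)
r.move_l([x,y,.138],speed=.08); r.sleep(.3)
f0=r.read_state()['ft_force']; print(f0, r.read_state()['eef_pos'])
hit=r.move_l([x,y,.118],speed=.02,contact_N=3)
s=r.read_state(); print(hit,s['eef_pos'],s['ft_force']-f0)
if not hit:
    hit=r.move_l([x,y,.0905],speed=.02,contact_N=5)
    s=r.read_state(); print(hit,s['eef_pos'],s['ft_force']-f0)
shot("wrist","ins"); C,im=shot("scene","ins_s")
p=proj(C,[x,y,.1]).astype(int); cv2.imwrite("pics/ins_c.png",cv2.resize(im[p[1]-50:p[1]+50,p[0]-65:p[0]+65],None,fx=5,fy=5,interpolation=cv2.INTER_CUBIC)); print(s['clock'])
E
```

```text
[ 0.41729626 -0.23493055  0.14653503] [0.53813208 0.25088825 0.13841661]
False [0.5379729  0.25081428 0.11814117] [-1.25097142  0.44586727 -0.50514393]
True [0.53789924 0.25079515 0.09192312] [-0.5917124   0.68064098  6.3822311 ]
15.3667
```

Contact came at TCP z = 0.0919, exactly the fully seated height. Releasing, backing off and checking.

```bash
python3 - <<'E'
from h import *
r.move_gripper(.045); r.sleep(.3)
x,y=.5379,.2508
r.move_l([x,y,.17],speed=.1); r.sleep(.3)
C,im=shot("scene","rel"); p=proj(C,[x,y,.09]).astype(int); print(p)
a=cv2.resize(im[p[1]-50:p[1]+50,p[0]-65:p[0]+65],(520,400),interpolation=cv2.INTER_CUBIC)
C,im=shot("wrist","relw"); p=proj(C,[x,y,.124]).astype(int); print(p,p-[35,50])
b=cv2.resize(im[p[1]-50:p[1]+50,p[0]-35:p[0]+35],(280,400),interpolation=cv2.INTER_CUBIC)
cv2.imwrite("pics/relc.png",np.hstack([a,b])); print(r.read_state()['clock'],r.read_state()['grip_width'])
E
```

```text
[346 181]
[319 224] [284 174]
17.5083 0.04480347812464332
```

View pics/relc.png

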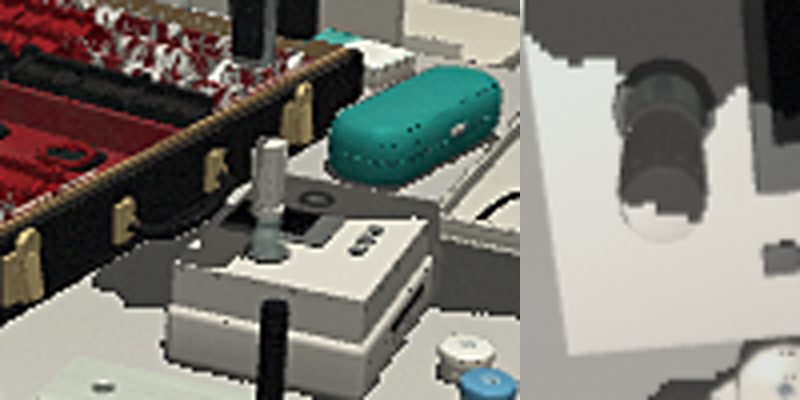

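The rod is standing upright in the vial, at about (268,200) in the crop, and is released. Next, the stylus.

```bash
python3 - <<'E'
from h import *
O=[180,0,0]; x,y=.4595,.4091
r.move_l([.5379,.2508,.21],speed=.15)
r.reach([x,y,.2],O); r.move_l([x,y,.074],speed=.08)
s=r.read_state(); print(s['eef_pos'],s['ft_force'])
r.move_gripper(0.0,f_grip=60); s=r.read_state(); print(s['grip_width'],s['gripper_force'],s['eef_pos'],s['ft_force'])
r.move_l([x,y,.22],speed=.12); r.sleep(.2)
X,Y=.5450,.1707
r.reach([X,Y,.22],O); r.move_l([X,Y,.135],speed=.08); r.sleep(.4)
s=r.read_state(); print(s['eef_pos'],s['ft_force'],s['grip_width'],s['orientation'],s['clock'])
C,im=shot("wrist","sty2"); q=proj(C,[X,Y,.135-.061+.105]); m=proj(C,[X,Y,.0625]);print(q,m)
u,v=q.astype(int); a=cv2.resize(im[v-110:v+40,u-50:u+50],(400,600),interpolation=cv2.INTER_CUBIC); print(u-50,v-110)
C,im=shot("scene","sty2s"); p=proj(C,[X,Y,.075]).astype(int); print(p)
b=cv2.resize(im[p[1]-50:p[1]+50,p[0]-33:p[0]+33],(396,600),interpolation=cv2.INTER_CUBIC)
cv2.imwrite("pics/sty2c.png",np.hstack([a,b]))
E
```

```text
[0.45971944 0.40928223 0.07444864] [ 0.6263715  -0.41076989 -0.7383636 ]
0.010338948455764886 58.37685942649841 [0.4596234  0.40918823 0.07427753] [-0.33098985 -0.54556196  4.09693567]
[0.54503003 0.17071292 0.13508889] [-0.28043321  0.18106494 -0.64252097] 0.010664570420066076 [-1.79998771e+02 -5.66378563e-03 -8.79445050e-04] 24.9667
[319.90772551 305.17036712] [319.62795885 212.47915147]
269 195
[358 174]
```

View pics/sty2c.png

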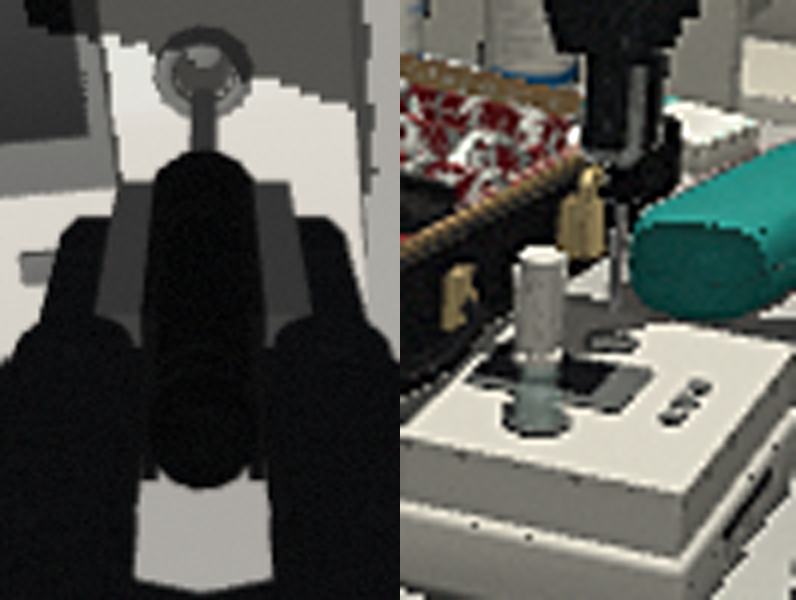

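The stylus is lined up over the aperture: the shaft is at column 204 and the hole at about (203,72) in the crop, as predicted. Going down and pressing with force checks.

```bash
python3 - <<'E'
from h import *
X,Y=.5450,.1707
s=r.read_state(); f0=s['ft_force']
hit=r.move_l([X,Y,.1105],speed=.02,contact_N=3); s=r.read_state(); print(hit,s['eef_pos'],s['ft_force']-f0)
if not hit:
    z=.1105
    while z>.0985:
        z-=.0005; r.move_l([X,Y,z],speed=.01); r.sleep(.15)
        s=r.read_state(); f=s['ft_force']-f0; print(round(z,4),s['eef_pos'].round(4)[2],f.round(2))
        if f[2]>6.5 or np.hypot(f[0],f[1])>6: break
print(s['clock'],s['grip_width'],s['gripper_force'])
E
```

```text
False [0.5450993  0.17071484 0.11065718] [ 0.39701019 -0.14580472 -0.92446901]
0.11 0.11 [ 0.09 -0.2  -0.26]
0.1095 0.1095 [0.63 0.07 0.45]
0.109 0.109 [ 1.02  0.25 -0.54]
0.1085 0.1085 [ 0.99  0.77 -1.03]
0.108 0.108 [-0.94  0.73 -0.24]
0.1075 0.1075 [-0.15  0.61 -0.45]
0.107 0.1071 [ 0.99 -0.46  0.23]
0.1065 0.1065 [0.41 0.01 1.76]
0.106 0.106 [ 0.47 -0.91  1.15]
0.1055 0.1055 [0.82 0.09 1.63]
0.105 0.105 [1.07 0.53 2.75]
0.1045 0.1045 [ 0.3  -0.22  2.19]
0.104 0.104 [0.99 0.3  3.2 ]
0.1035 0.1035 [0.23 0.78 3.23]
0.103 0.103 [0.18 1.17 3.73]
0.1025 0.1025 [ 0.03 -0.3   3.41]
0.102 0.102 [ 1.54 -0.23  3.02]
0.1015 0.1015 [0.04 1.42 3.64]
0.101 0.101 [0.78 0.49 5.26]
0.1005 0.1008 [-0.51 -1.06  8.13]
34.4417 0.01042772688154304 58.69761049747467
```

The button touched at 0.107 and reached its stop at 0.101, with about 8 N on it. Holding, then handing in.

```bash
python3 - <<'E'
from h import *
r.sleep(2.2); s=r.read_state(); print(s['eef_pos'],s['ft_force'],s['grip_width'],s['clock'])
C,im=shot("scene","end"); p=proj(C,[.54,.21,.1]).astype(int)
cv2.imwrite("pics/endc.png",cv2.resize(im[p[1]-50:p[1]+50,p[0]-65:p[0]+65],None,fx=5,fy=5,interpolation=cv2.INTER_CUBIC))
E
```

```text
[0.54518752 0.17073757 0.10083516] [-0.06565139 -0.02529671  9.06039508] 0.010508503411426178 36.6417
```

View pics/endc.png

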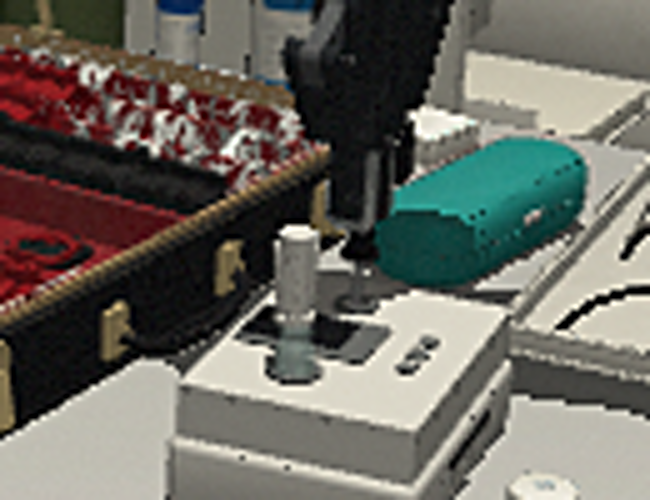

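The rod is upright in the vial at about (297,270), and the stylus is in the aperture at about (357,290) with the force steady.

```bash
python3 -c "
from bench import workorder
print(workorder.close_job())"
```

```text
the job is handed in; nothing more can be done
None
```

The job is handed in (no verdict was returned): the control rod is fully down in the vial and released, and the stylus, still in the gripper, has held the button on its stop at about 8–9 N for over two seconds.

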